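# Quarter-turn the ball dish to the jar

## Task

The spouted wooden dish with a loose white stone ball in it stands on the upper tier of the white tray: take it by its hoop handle, lift it straight up, and give it a quarter turn towards the small open glass jar, so that the spout points squarely sideways from the tray. Finish while still holding the dish still and level in the air, with the tip of its spout over the middle of the jar's mouth and a few centimetres above it, ready for tipping. The ball must stay in the middle of the dish all the way; do not touch the jar with the dish, and leave the other things on the table where they are.

Things in the scene. Friction and masses are not known exactly. Their poses are not given: they have to be found in the camera images.
- dish_grip (a point): Middle of the straight bar at the top of the dish's steel hoop handle: the place to grip, from above. The bar is 10 mm thick (along the dish's x), 12 mm high and 60 mm long (along the dish's y), open space below it. Axes are the dish's: x points from the dish centre to the spout, z up. This point is 100 mm above the dish's underside, straight above the dish centre.
- dish_center (a point): Centre of the dish, 21 mm above its underside, where the ball's centre lies when the ball rests in the middle. Turned wooden dish, 110 mm dia, rim 22 mm high on four stub feet 60 mm across, hollow sloping down on all sides to a small flat about 12 mm wide in the middle; about 0.22 kg with its handle. Axes: x to the spout, y along the handle bar, z up. At the start x is the tray's x.
- dish_spout (a point): Tip of the dish's spout, at its middle: 75 mm from the dish's axis along the dish's x, 22 mm above the dish's underside (78 mm below the grip point). The spout is 28 mm wide.
- ball_center (a point): Centre of the loose white stone ball, 24 mm dia, about 19 g, lying in the dish and free to roll.
- tray: Fixed white ceramic two-tier stacking tray; origin under its centre, on the table. Lower tier 230 x 190 mm, upper tier 200 (x) x 160 (y) mm with its floor 65 mm and its rim 80 mm above the table. Its x axis is its long direction, along which the spout points at the start, away from the robot; its y axis points sideways. The jar stands to one side of it (+y or -y), the brush canister to the other.
- jar_mouth (a point): Centre of the open mouth of the small fixed amber glass jar, in the plane of its rim, 60 mm above the table. Jar 64 mm outer dia, wall 4 mm. Axes parallel to the tray's.
- canister: Bystander: fixed aluminium brush canister, 72 mm dia, 95 mm high, with make-up brushes standing up to 175 mm high; origin at the centre of its underside.
- pump_bottle: Bystander: closed frosted white pump bottle, 54 mm dia, 144 mm high; origin at the centre of its underside.
- curler: Bystander: steel eyelash curler lying flat, 95 x 60 mm, 11 mm thick; origin under its centre.
- polish: Bystander: small nail-polish bottle, 32 mm dia, 68 mm high; origin at the centre of its underside.
- compact: Bystander: round closed powder compact, 72 mm dia, 16 mm thick; origin at the centre of its underside.
- cream: Bystander: low closed cream jar with a lid, 56 mm dia, 45 mm high; origin at the centre of its underside.
- lipstick: Bystander: upright closed lipstick tube, 21 mm dia, 70 mm high; origin at the centre of its underside.
Not all that is in view belongs to the job. What is meant by the part that bears dish_grip is not purple, and is the larger of those in its own colour.

How it is judged (in metres and radians):
On the way:
1. the dish is lifted clear of the tray by its handle, ball in the middle (contact force between the fingers and dish above 1 N and contact force between dish and tray below 0.3 N and contact force between dish and jar below 0.3 N and contact force between dish and canister below 0.3 N and z of dish_center in the frame of tray above 0.111 m and horizontal distance between ball_center and dish_center below 0.02 m), for 0.2 s.
At the end, for the whole second after the job is handed in: Fingers hold the dish in the air, still, level (0.1 rad), clear of tray, jar and canister; spout towards the jar, square to the tray (0.2 rad), its tip within 18 mm of the mouth centre and 10-100 mm above it; ball at rest within 18 mm of the dish axis; bystanders within 30 mm of their start (contact force between the fingers and dish above 1 N and contact force between dish and tray below 0.3 N and contact force between dish and jar below 0.3 N and contact force between dish and canister below 0.3 N and horizontal distance between dish_spout and jar_mouth below 0.018 m and z of dish_spout in the frame of jar_mouth between 0.01 and 0.1 m and angle between the x axis of dish_center and the y axis of tray, either way round below 0.2 rad and ((y of jar_mouth in the frame of tray above 0 m and y of dish_center in the frame of jar_mouth below -0.04 m) or (y of jar_mouth in the frame of tray below 0 m and y of dish_center in the frame of jar_mouth above 0.04 m)) and angle between dish_center's own z axis and vertical below 0.1 rad and horizontal distance between ball_center and dish_center below 0.018 m and linear speed of dish below 0.03 m/s and linear speed of ball below 0.06 m/s and distance of each of pump_bottle, curler, polish, compact, cream, lipstick from where it was at the start of the episode below 0.03 m); the arm keeps its last pose, push and grip.
It fails at once if the ball leaves the middle of the dish (over 25 mm from its axis) (horizontal distance between ball_center and dish_center above 0.025 m).
It fails at once if the dish is tipped by more than 0.25 rad (angle between dish_center's own z axis and vertical above 0.25 rad).
It fails at once if the dish knocks against the jar (contact force between dish and jar above 2 N).
It fails at once if a bystander is shifted by more than 30 mm or the canister is struck (distance of any of pump_bottle, curler, polish, compact, cream, lipstick from where it was at the start of the episode above 0.03 m or contact force between any of the arm, the fingers, dish and canister above 3 N).
It also fails if it takes over 48 s, if anything falls off the work surface, if the arm or the gripper's body presses on something with over 40 N, if the wrist force passes 120 N, or if a joint passes its speed limit or range.

## Robot

A 6-joint arm with a two-finger parallel gripper is mounted at the origin on the work surface. World frame = base frame: x ahead of the robot, y to its left, z up, the work surface at z = 0. Lengths are in mm, angles in rad, forces in N, time in s.
With the tool pointing down it reaches from about 225 to 725 mm from the base axis. Payload 3.1 kg.
Tool frame: the origin (TCP) lies at the very end of the fingers, on their centre line; the grasp point (between the pads) lies behind it (ctrl.hold_point_z is the z of the grasp point in the tool frame, in mm); z points along the fingers, y is the direction in which the jaws open and shut (so a half turn about z gives the same grasp; the last joint's range is limited). The gripper opens to 85 mm and grips with 20 to 120 N. Pads are 22 mm wide; open, the fingers measure 114 mm over their backs; the gripper's body (76 mm by 85 mm) begins 54 mm behind the grasp point. The pads swing forward as they close: fully open they stand 13 mm farther back than shut.
Start: joints at [-1.232, 0.048, 0.099, 1.622, 0, 1.443], TCP at [236.251, -468.831, 231.312] pointing down, gripper open.
Joint ranges: [-2.91, 2.91], [-0.99, 1.94], [-1.21, 1.42], [-2.12, 2.29], [-1.49, 1.47], [-3.14, 3.14]. Speed limits (rad/s): [2.79, 2.79, 3.14, 3.14, 3.14, 3.14].

## Interface

Orientations are given as a unit quaternion [w, x, y, z].
In Python, from cell import status, optics, order, ctrl gives the robot as it stands.
- The arm moves only by the tool apply_moves, never from a script. Its argument "series" is a list that holds one entry, the list of rows, each a list of 7 numbers: the turn, a rotation vector about the tool's x, y, z in rad, then the shift along the tool's x, y, z in cm, then the finger opening in cm, from 0 to 8.54. A call has exactly 5 rows; each row shifts and turns the commanded pose from where the row before left it, along the tool's axes as they then stand; what a row does not reach is not made up. A row lasts 1/10 s, in which the tool goes at most 50 mm and 8.59 degrees, less where a joint would pass 70% of its speed; a pose out of reach is approached as far as the arm can. A call with a gripper value outside its range is refused whole. The fingers move at their own pace and stop on an object; the grip force is fixed at half the most. Time passes only in rows, so rows that do not move let the fingers close, or fill a call up. It gives the time, the measured TCP pose, the force and the opening at its end, in the units of the state.
- status.state(): the state, without advancing time (a new reading comes with each control period).
- optics.capture(name): name is "side" or "top"; returns a dict with "color" (420x560x3 uint8, blue, green, red), "fx", "fy", "cx", "cy" (pixels), "T" (4x4, takes a point from camera to world coordinates). Camera axes: x right, y down, z forward; pixel columns grow to the right and rows downward; lengths in mm; the calibration is good to about 2 mm. A picture is of the moment at which its call begins. There is no depth.
- order.finish_job(): hands the job in, once; it reports no verdict.
Trained networks look in a picture, given as the dict that the camera call returned (one of the last four; its "shot" number tells which), for a name from the list of things; names that differ only in an ending like _2 or _b are one class to them, and where a whole thing is asked for, a point or a joint stands for the part that bears it (a point fixed in the world has none). Each returns a list of dicts, best first, with "p" (0 to 1); they miss things now and then, are a little off and sometimes report something else, mostly with a low value. They report only what shows in the picture. A call takes as long as a camera call. They do not tell look-alikes from the thing itself.
- optics.recognise(target, picture): "bbox" ([left, top, right, bottom] in pixels, round what is visible of it).
The state is a dict: "time": time; "joint_positions": joint angles; "joint_vel": joint speeds; "joint_efforts": joint torques, N m; "ee_pos": TCP position; "ee_rot": TCP orientation; "ft_force": force on the tool from outside, world axes, zero at the start; "moment": the same for the moment, N m; "gripper_width": finger opening in mm.
Only numpy, scipy, OpenCV 4.12 (cv2) and the standard library are available. Lean on these libraries where they do the work, as an engineer would, in place of code of your own. Each camera call takes 0.05 s, during which the arm holds its last target. There are 200 camera calls.

## Working session

There is one attempt and no reset: what is moved stays moved. The work goes in short steps, Python scripts to look and compute and a tool call to move; the robot and the scene stay as the last step left them, time stands still between calls to the robot, and variables do not carry over. Pictures are saved under pics/ and viewed, about 8 in all and at most 12, crops included, and the job is handed in when it is done.

Besides the shell and the picture viewer there is one more tool, called after "Request:" as name([rows], argument=value, ...), one row to a line, values as JSON. apply_moves: Moves the arm, as the interface text tells. Its arguments: {"type":"object","properties":{"series":{"type":"array"}},"required":["series"]}

```bash
mkdir -p pics; ls
cat > h.py <<'E'
import numpy as np, cv2
from cell import status, optics, order, ctrl
def ray(p,u,v):
    T=np.array(p["T"]);d=T[:3,:3]@np.array([(u-p["cx"])/p["fx"],(v-p["cy"])/p["fy"],1]);return T[:3,3],d/np.linalg.norm(d)
def proj(p,X):
    T=np.array(p["T"]);c=T[:3,:3].T@(np.array(X)-T[:3,3]);return [round(p["fx"]*c[0]/c[2]+p["cx"],1),round(p["fy"]*c[1]/c[2]+p["cy"],1)]
def plane(p,u,v,z):
    o,d=ray(p,u,v);return (o+d*(z-o[2])/d[2]).round(1)
def tri(p,a,q,b):
    o1,d1=ray(p,*a);o2,d2=ray(q,*b);t=np.linalg.lstsq(np.c_[d1,-d2],o2-o1,rcond=None)[0]
    A=o1+t[0]*d1;B=o2+t[1]*d2;return ((A+B)/2).round(1),round(np.linalg.norm(A-B),1)
E
python3 - <<'E'
from h import *
s=status.state();print({k:np.round(v,3) for k,v in s.items()},ctrl.hold_point_z)
ims=[]
for n in("side","top"):
    p=optics.capture(n);cv2.imwrite(f"pics/{n}0.png",p["color"]);print(n,p["fx"],p["cx"],np.round(p["T"],3).tolist())
    for t in("dish_grip","dish_center","dish_spout","ball_center","tray","jar_mouth","canister"):
        print(t,[(np.round(r["bbox"]).tolist(),round(r["p"],2)) for r in optics.recognise(t,p)][:4])
E
```

```text
pics
{'time': np.float64(0.0), 'joint_positions': array([-1.232,  0.049,  0.098,  1.622,  0.   ,  1.443]), 'joint_vel': array([-0.   , -0.001, -0.001,  0.002, -0.   , -0.002]), 'joint_efforts': array([-0.0000e+00, -3.3877e+01,  3.2002e+01,  2.0000e-02, -0.0000e+00,
       -0.0000e+00]), 'ee_pos': array([ 236.055, -468.243,  230.117]), 'ee_rot': array([-0.001,  0.973,  0.231, -0.   ]), 'ft_force': array([ 0.17 ,  0.567, -0.055]), 'moment': array([ 0.037,  0.017, -0.026]), 'gripper_width': np.float64(85.553)} -18.700000000000003
side 510.56771421862715 281.64451311697985 [[-0.724, -0.399, 0.562, -92.152], [-0.69, 0.425, -0.586, 691.522], [-0.005, -0.812, -0.583, 809.185], [0.0, 0.0, 0.0, 1.0]]
dish_grip [([281.0, 189.0, 329.0, 239.0], 0.76), ([280.0, 163.0, 310.0, 195.0], 0.6), ([392.0, 189.0, 430.0, 234.0], 0.57)]
dish_center [([389.0, 186.0, 429.0, 229.0], 0.76), ([284.0, 167.0, 307.0, 192.0], 0.63), ([277.0, 186.0, 328.0, 237.0], 0.58)]
dish_spout [([280.0, 165.0, 311.0, 191.0], 0.75), ([281.0, 189.0, 328.0, 239.0], 0.69), ([391.0, 187.0, 427.0, 232.0], 0.67), ([298.0, 217.0, 311.0,
[... 349 characters left out ...]
 [0.007, -0.123, -0.992, 1194.608], [0.0, 0.0, 0.0, 1.0]]
dish_grip [([368.0, 243.0, 413.0, 287.0], 0.7), ([270.0, 182.0, 312.0, 235.0], 0.68), ([336.0, 138.0, 365.0, 162.0], 0.59)]
dish_center [([369.0, 242.0, 410.0, 289.0], 0.95), ([337.0, 137.0, 365.0, 162.0], 0.78), ([273.0, 184.0, 312.0, 234.0], 0.6), ([320.0, 268.0, 348.0, 293.0], 0.43)]
dish_spout [([271.0, 184.0, 313.0, 232.0], 0.97), ([369.0, 238.0, 412.0, 287.0], 0.82), ([335.0, 136.0, 367.0, 162.0], 0.59)]
ball_center [([287.0, 210.0, 299.0, 220.0], 0.45)]
tray [([258.0, 169.0, 325.0, 253.0], 0.9)]
jar_mouth [([373.0, 196.0, 401.0, 216.0], 0.97), ([224.0, 116.0, 247.0, 147.0], 0.43)]
canister [([196.0, 190.0, 230.0, 222.0], 0.81)]
```

```bash
cd pics; python3 -c "
import cv2
a=cv2.imread('side0.png')[150:310,190:450];b=cv2.imread('top0.png')[100:310,180:440]
cv2.imwrite('a.png',cv2.resize(a,None,fx=3,fy=3,interpolation=2));cv2.imwrite('b.png',cv2.resize(b,None,fx=2.85,fy=2.85,interpolation=2))"
```

```text
(no output)
```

View pics/a.png

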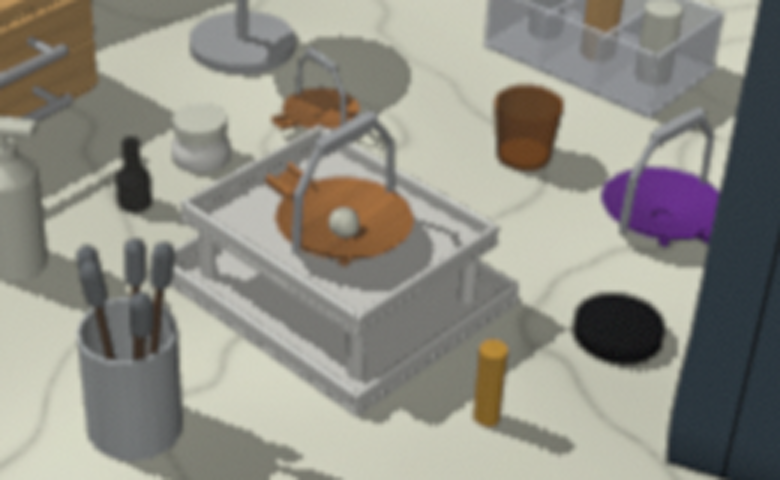

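View pics/b.png

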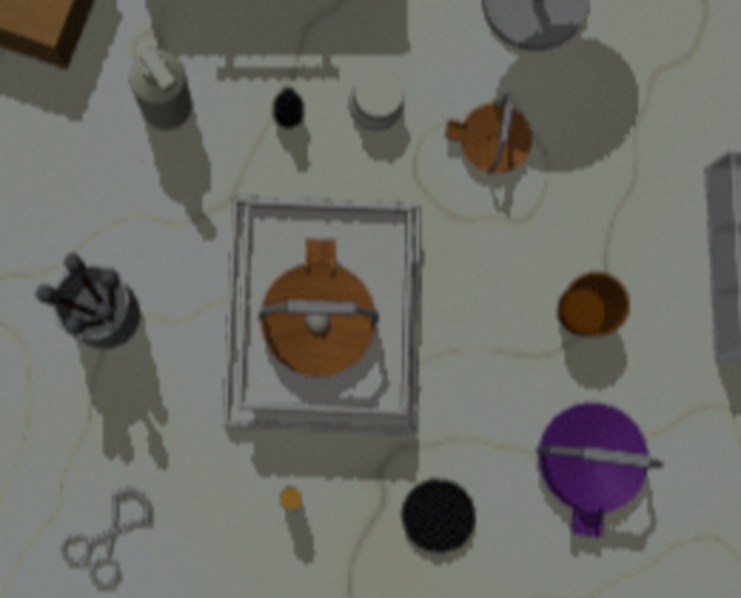

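The side crop shows the orange dish on the tray (bar middle about (307,193) in the full image), the amber jar on its right (mouth about (366,184)), and a smaller orange decoy and a purple decoy. The top crop puts the bar middle near (293,208) and the jar mouth near (389,206). So the jar is on the -y side and the spout points to +x.

Run:
```python
from h import *
p=optics.capture("side");q=optics.capture("top")
S=lambda x,y:(190+(x+.5)/3-.5,150+(y+.5)/3-.5)
Q=lambda x,y:(180+(x+.5)/2.85-.5,100+(y+.5)/2.85-.5)
print("bar",tri(p,S(348,132),q,Q(321,307)))
print("jar",tri(p,S(529,101),q,Q(597,303)))
print("ball",tri(p,S(345,221),q,Q(318,321)))
print("bar ends top z165",plane(q,*Q(288,306),162),plane(q,*Q(355,308),162))
print("dish c z87",plane(q,*Q(319,319),87),"spout tip",plane(q,*Q(320,239),87),"jar z60",plane(q,*Q(597,303),60),plane(p,*S(529,103),60))
for c in[(236,203),(421,207),(415,430),(228,426)]:print("tray",plane(q,*Q(*c),80))
for c in[(182,210),(325,130),(497,232),(358,318)]:print("traySide",plane(p,*S(*c),80))
q2=q["color"][160:270,245:410];cv2.imwrite("pics/c.png",cv2.resize(q2,None,fx=4.8,fy=4.8,interpolation=2))
```

```text
bar (array([532.4, -36.3, 166.7]), np.float64(2.6))
jar (array([ 548.4, -305.5,   61.2]), np.float64(1.4))
ball (array([530.8, -35.7,  83.7]), np.float64(0.3))
bar ends top z165 [535.1  -6.9 162. ] [532.9 -65.5 162. ]
dish c z87 [532.5 -36.4  87. ] spout tip [608.6 -38.3  87. ] jar z60 [ 549.2 -305.4   60. ] [ 546.9 -304.9   60. ]
tray [645.4  41.3  80. ]
tray [ 640.3 -135.4   80. ]
tray [ 428.3 -125.    80. ]
tray [433.5  49.4  80. ]
traySide [637.9  38.5  80. ]
traySide [ 631.8 -124.2   80. ]
traySide [ 438.3 -109.9   80. ]
traySide [449.9  41.3  80. ]
```

View pics/c.png

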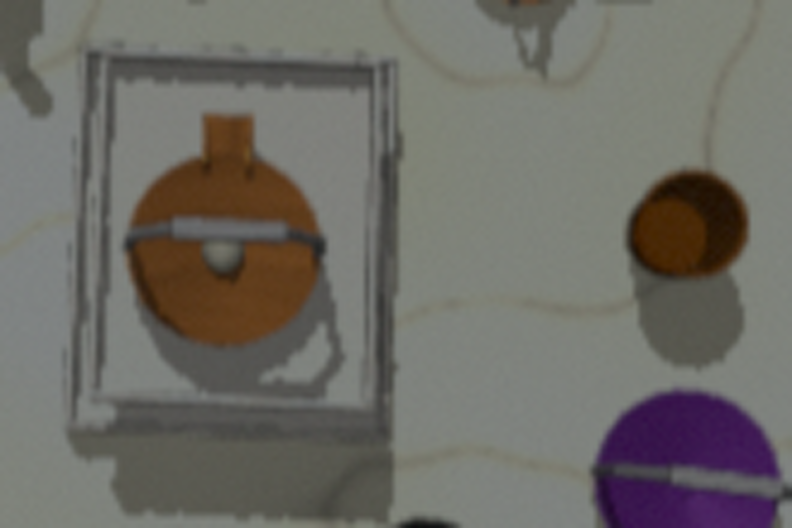

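Measurements agree. The grip is at about (533, -36, 165), the dish yaw is about -0.037, and the jar mouth is at about (548.5, -305, 60.5). I'll turn the tool first, then travel above the grip at TCP z ≈ 225.

Request:
apply_moves([
  [[0, 0, -0.133, 0, 0, 0, 8.5], [0, 0, -0.133, 0, 0, 0, 8.5], [0, 0, -0.133, 0, 0, 0, 8.5], [0, 0, -0.133, 0, 0, 0, 8.5], [0, 0, -0.133, 0, 0, 0, 8.5]],
])

```text
time: 1.4
ee_pos: [236.2, -468.8, 231.3]
ee_rot: [-0.0, 0.843, 0.538, 0.0]
ft_force: [-0.1, -0.0, 0.3]
gripper_width: 84.9
```

Request:
apply_moves([
  [[0, 0, -0.133, 0, 0, 0, 8.5], [0, 0, -0.133, 0, 0, 0, 8.5], [0, 0, -0.133, 0, 0, 0, 8.5], [0, 0, 0, 1, 0.6, 0, 8.5], [0, 0, 0, 2, 1.2, 0, 8.5]],
])

```text
time: 1.9
ee_pos: [255.3, -439.5, 231.0]
ee_rot: [-0.0, 0.723, 0.691, 0.0]
ft_force: [1.1, 0.4, 0.3]
gripper_width: 84.9
```

Request:
apply_moves([
  [[0, 0, 0, 2.2, 1.4, 0, 8.5], [0, 0, 0, 2.2, 1.4, 0, 8.5], [0, 0, 0, 2.2, 1.4, 0, 8.5], [0, 0, 0, 2.2, 1.4, 0, 8.5], [0, 0, 0, 2.2, 1.4, 0, 8.5]],
])

```text
time: 2.4
ee_pos: [330.5, -330.8, 231.5]
ee_rot: [0.0, 0.722, 0.692, 0.0]
ft_force: [-0.5, -0.7, 0.9]
gripper_width: 85.2
```

Request:
apply_moves([
  [[0, 0, 0, 2.2, 1.4, 0, 8.5], [0, 0, 0, 2.2, 1.4, 0, 8.5], [0, 0, 0, 2.2, 1.4, 0, 8.5], [0, 0, 0, 2.2, 1.4, 0, 8.5], [0, 0, 0, 2.2, 1.4, 0, 8.5]],
])

```text
time: 2.9
ee_pos: [404.6, -223.6, 231.5]
ee_rot: [0.0, 0.722, 0.692, 0.0]
ft_force: [0.2, -0.1, -0.6]
gripper_width: 84.7
```

Request:
apply_moves([
  [[0, 0, 0, 2.2, 1.4, 0, 8.5], [0, 0, 0, 2.2, 1.4, 0, 8.5], [0, 0, 0, 2.2, 1.4, 0, 8.5], [0, 0, 0, 2.2, 1.4, 0, 8.5], [0, 0, 0, 2.2, 1.4, 0, 8.5]],
])

```text
time: 3.4
ee_pos: [478.8, -116.4, 231.5]
ee_rot: [-0.0, 0.722, 0.692, 0.0]
ft_force: [-0.4, -0.7, -0.2]
gripper_width: 84.9
```

```bash
cat > st.py <<'E'
from h import *
from scipy.spatial.transform import Rotation as Ro
import sys
s=status.state();R=Ro.from_quat(s["ee_rot"],scalar_first=True).as_matrix()
print("t",round(s["time"],2),"pos",np.round(s["ee_pos"],1),"psi",np.arctan2(R[1,0],R[0,0]).round(4),"tilt",R[:2,2].round(4),"F",np.round(s["ft_force"],1),"w",round(s["gripper_width"],1))
if len(sys.argv)>3:
    g=np.array([float(v) for v in sys.argv[1:4]]);print("to go, tool axes cm",(R.T@(g-s["ee_pos"])/10).round(2))
E
python3 st.py 533 -36 147
```

```text
t 3.4 pos [ 478.8 -116.4  231.5] psi 1.528 tilt [0.0002 0.0003] F [-0.4 -0.7 -0.2] w 84.9
to go, tool axes cm [8.27 5.07 8.45]
```

Request:
apply_moves([
  [[0, 0, 0, 2.2, 1.3, 0, 8.5], [0, 0, 0, 2.2, 1.3, 0, 8.5], [0, 0, 0, 2.0, 1.2, 0, 8.5], [0, 0, 0, 1.3, 0.9, 0, 8.5], [0, 0, 0, 0.6, 0.4, 0, 8.5]],
])

```text
time: 3.9
ee_pos: [533.1, -35.8, 231.2]
ee_rot: [-0.0, 0.721, 0.693, -0.0]
ft_force: [0.2, -0.1, 0.8]
gripper_width: 84.8
```

Request:
apply_moves([
  [[0, 0, 0, 0, 0, 1, 5], [0, 0, 0, 0, 0, 1.5, 5], [0, 0, 0, 0, 0, 1.5, 5], [0, 0, 0, 0, 0, 1, 5], [0, 0, 0, 0, 0, 0, 5]],
])

```text
time: 4.4
ee_pos: [531.0, -37.8, 178.9]
ee_rot: [-0.002, 0.722, 0.692, -0.001]
ft_force: [-0.3, -0.1, -0.3]
gripper_width: 49.9
```

```bash
python3 st.py 533 -36 147
python3 - <<'E'
from h import *
p=optics.capture("side");q=optics.capture("top")
a=cv2.resize(p["color"][150:260,240:380],None,fx=4,fy=4,interpolation=2);b=cv2.resize(q["color"][170:260,250:340],None,fx=4,fy=4,interpolation=2)
b=cv2.copyMakeBorder(b,0,440-360,0,0,0);cv2.imwrite("pics/d.png",np.hstack([a,b])[:,:800])
E
```

```text
t 4.4 pos [531.  -37.8 178.9] psi 1.5293 tilt [-0.0044  0.0006] F [-0.3 -0.1 -0.3] w 49.9
to go, tool axes cm [0.18 0.21 3.19]
```

View pics/d.png

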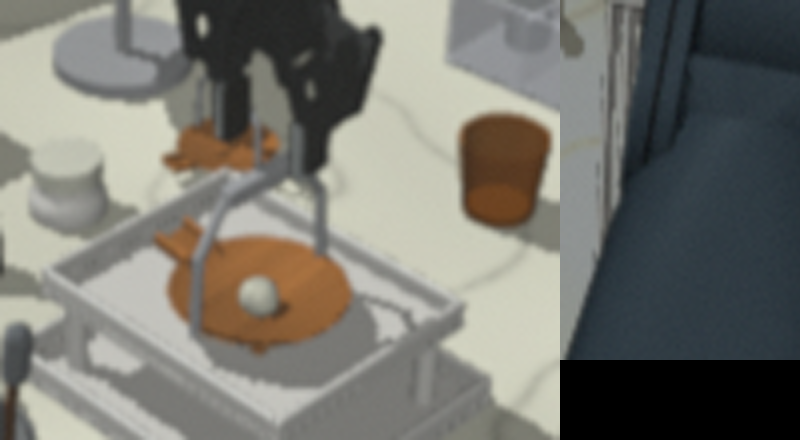

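The side view shows the fingers straddling the bar: tips at about (235,140) and (310,175), bar middle between them at about (270,180). I'll go down, then close.

Request:
apply_moves([
  [[0, 0, 0, 0, 0, 1, 5], [0, 0, 0, 0, 0, 1, 5], [0, 0, 0, 0, 0, 0.8, 5], [0, 0, 0, 0, 0, 0.4, 5], [0, 0, 0, 0, 0, 0, 5]],
])

```text
time: 5.0
ee_pos: [532.0, -37.2, 148.1]
ee_rot: [-0.001, 0.721, 0.693, -0.001]
ft_force: [-0.8, 0.1, 0.5]
gripper_width: 50.1
```

Request:
apply_moves([
  [[0, 0, 0, 0, 0, 0, 4], [0, 0, 0, 0, 0, 0, 3], [0, 0, 0, 0, 0, 0, 2.5], [0, 0, 0, 0, 0, 0, 2.2], [0, 0, 0, 0, 0, 0, 2]],
])

```text
time: 5.5
ee_pos: [532.9, -37.4, 149.6]
ee_rot: [0.0, 0.721, 0.693, 0.0]
ft_force: [0.1, -1.4, 0.1]
gripper_width: 20.0
```

```bash
python3 st.py 533 -36 147
python3 - <<'E'
from h import *
p=optics.capture("side")
cv2.imwrite("pics/e.png",cv2.resize(p["color"][165:245,260:350],None,fx=7,fy=7,interpolation=2))
E
```

```text
t 5.5 pos [532.9 -37.4 149.6] psi 1.5308 tilt [ 0.0004 -0.0001] F [ 0.1 -1.4  0.1] w 20.0
to go, tool axes cm [0.14 0.   0.26]
```

View pics/e.png

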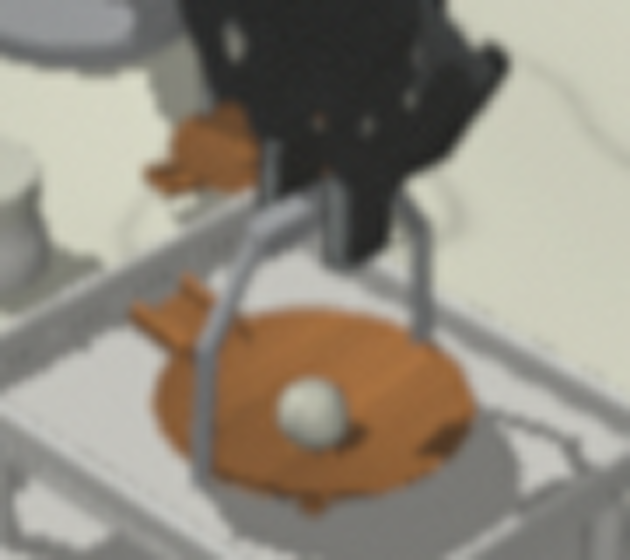

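The fingers are on both sides of the bar and the ball is centred. I'll lower 3 mm and close gently.

Request:
apply_moves([
  [[0, 0, 0, 0.1, 0, 0.3, 2], [0, 0, 0, 0, 0, 0, 1.8], [0, 0, 0, 0, 0, 0, 1.6], [0, 0, 0, 0, 0, 0, 1.4], [0, 0, 0, 0, 0, 0, 1.3]],
])

```text
time: 6.05
ee_pos: [533.0, -36.4, 146.4]
ee_rot: [0.0, 0.721, 0.693, 0.0]
ft_force: [0.3, -0.1, -0.6]
gripper_width: 13.0
```

Request:
apply_moves([
  [[0, 0, 0, 0, 0, 0, 1.2], [0, 0, 0, 0, 0, 0, 1.1], [0, 0, 0, 0, 0, 0, 1.0], [0, 0, 0, 0, 0, 0, 0.9], [0, 0, 0, 0, 0, 0, 0.7]],
])

```text
time: 6.55
ee_pos: [532.8, -36.4, 146.4]
ee_rot: [0.0, 0.721, 0.693, -0.0]
ft_force: [0.9, -0.2, 0.3]
gripper_width: 8.7
```

Request:
apply_moves([
  [[0, 0, 0, 0, 0, 0, 0.5], [0, 0, 0, 0, 0, 0, 0.3], [0, 0, 0, 0, 0, 0, 0], [0, 0, 0, 0, 0, 0, 0], [0, 0, 0, 0, 0, 0, 0]],
])

```text
time: 7.05
ee_pos: [532.8, -36.4, 146.4]
ee_rot: [0.0, 0.721, 0.693, 0.0]
ft_force: [1.2, -1.0, 2.6]
gripper_width: 8.9
```

```bash
python3 st.py
```

```text
t 7.05 pos [532.8 -36.4 146.4] psi 1.5308 tilt [ 0.0001 -0.0001] F [ 1.2 -1.   2.6] w 8.9
```

Request:
apply_moves([
  [[0, 0, 0, 0, 0, -0.05, 0], [0, 0, 0, 0, 0, -0.1, 0], [0, 0, 0, 0, 0, -0.2, 0], [0, 0, 0, 0, 0, -0.3, 0], [0, 0, 0, 0, 0, -0.4, 0]],
])

```text
time: 7.55
ee_pos: [532.4, -36.3, 156.6]
ee_rot: [-0.0, 0.721, 0.693, -0.0]
ft_force: [-0.3, -0.7, -3.2]
gripper_width: 8.9
```

Request:
apply_moves([
  [[0, 0, 0, 0, 0, -0.4, 0], [0, 0, 0, 0, 0, -0.4, 0], [0, 0, 0, 0, 0, -0.4, 0], [0, 0, 0, 0, 0, -0.4, 0], [0, 0, 0, 0, 0, -0.3, 0]],
])

```text
time: 8.05
ee_pos: [533.0, -36.4, 176.4]
ee_rot: [0.0, 0.721, 0.693, 0.0]
ft_force: [0.1, -0.0, -1.8]
gripper_width: 9.1
```

Request:
apply_moves([
  [[0, 0, 0, 0, 0, -0.3, 0], [0, 0, 0, 0, 0, -0.2, 0], [0, 0, 0, 0, 0, -0.1, 0], [0, 0, 0, 0, 0, -0.05, 0], [0, 0, 0, 0, 0, 0, 0]],
])

```text
time: 8.55
ee_pos: [532.7, -36.3, 182.2]
ee_rot: [-0.0, 0.721, 0.693, -0.0]
ft_force: [0.2, 0.3, -2.1]
gripper_width: 8.8
```

```bash
python3 st.py
python3 - <<'E'
from h import *
p=optics.capture("side")
cv2.imwrite("pics/f.png",cv2.resize(p["color"][150:270,230:380],None,fx=5,fy=5,interpolation=2))
E
```

```text
t 8.55 pos [532.7 -36.3 182.2] psi 1.5308 tilt [-0.0002  0.    ] F [ 0.2  0.3 -2.1] w 8.8
```

View pics/f.png

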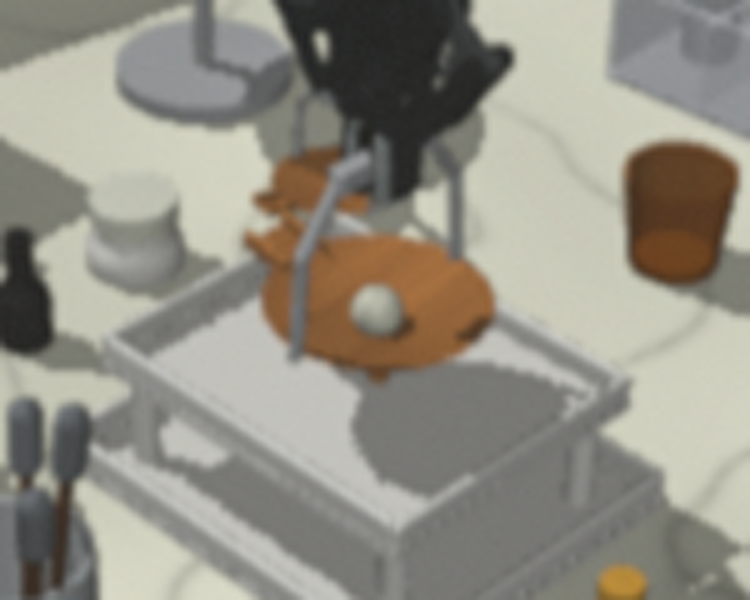

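The dish is lifted clear and level, with the ball in the middle (ball at crop (377,310)). A full turn here would bring joint 6 close to its limit. So I'll turn 1.2 rad now, travel, and finish the turn there.

Request:
apply_moves([
  [[0, 0, 0.02, 0, 0, 0, 0], [0, 0, 0.05, 0, 0, 0, 0], [0, 0, 0.08, 0, 0, 0, 0], [0, 0, 0.1, 0, 0, 0, 0], [0, 0, 0.1, 0, 0, 0, 0]],
])

```text
time: 9.1
ee_pos: [532.7, -36.3, 182.1]
ee_rot: [-0.0, 0.832, 0.555, -0.0]
ft_force: [-0.5, 0.3, -2.4]
gripper_width: 8.8
```

Request:
apply_moves([
  [[0, 0, 0.1, 0, 0, 0, 0], [0, 0, 0.1, 0, 0, 0, 0], [0, 0, 0.1, 0, 0, 0, 0], [0, 0, 0.1, 0, 0, 0, 0], [0, 0, 0.1, 0, 0, 0, 0]],
])

```text
time: 9.6
ee_pos: [532.7, -36.3, 182.2]
ee_rot: [-0.0, 0.943, 0.332, -0.0]
ft_force: [0.3, -0.0, -3.2]
gripper_width: 8.7
```

Request:
apply_moves([
  [[0, 0, 0.1, 0, 0, 0, 0], [0, 0, 0.1, 0, 0, 0, 0], [0, 0, 0.08, 0, 0, 0, 0], [0, 0, 0.05, 0, 0, 0, 0], [0, 0, 0.02, 0, 0, 0, 0]],
])

```text
time: 10.1
ee_pos: [532.7, -36.3, 182.2]
ee_rot: [-0.0, 0.986, 0.164, -0.0]
ft_force: [-0.3, -0.1, -2.3]
gripper_width: 8.6
```

```bash
python3 st.py 551.3 -230 182
python3 - <<'E'
from h import *
p=optics.capture("side")
cv2.imwrite("pics/g.png",cv2.resize(p["color"][150:270,230:380],None,fx=5,fy=5,interpolation=2))
E
```

```text
t 10.1 pos [532.7 -36.3 182.2] psi 0.3292 tilt [-0.0003  0.0001] F [-0.3 -0.1 -2.3] w 8.6
to go, tool axes cm [-4.500e+00  1.893e+01  1.000e-02]
```

View pics/g.png

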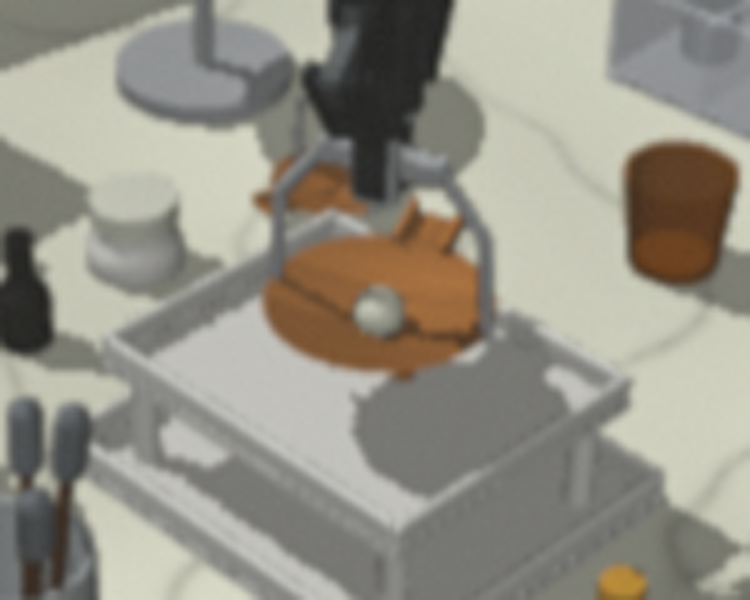

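The spout now swings towards the jar and the ball is still centred (crop (379,310)). Next is the gentle travel.

Request:
apply_moves([
  [[0, 0, 0, -0.02, 0.1, 0, 0], [0, 0, 0, -0.07, 0.29, 0, 0], [0, 0, 0, -0.12, 0.49, 0, 0], [0, 0, 0, -0.16, 0.68, 0, 0], [0, 0, 0, -0.21, 0.87, 0, 0]],
])

```text
time: 10.65
ee_pos: [535.2, -61.8, 182.3]
ee_rot: [0.0, 0.986, 0.165, 0.0]
ft_force: [-0.4, 0.0, -2.2]
gripper_width: 8.7
```

Request:
apply_moves([
  [[0, 0, 0, -0.26, 1.07, 0, 0], [0, 0, 0, -0.28, 1.19, 0, 0], [0, 0, 0, -0.28, 1.19, 0, 0], [0, 0, 0, -0.28, 1.19, 0, 0], [0, 0, 0, -0.28, 1.19, 0, 0]],
])

```text
time: 11.15
ee_pos: [541.2, -122.1, 182.3]
ee_rot: [0.0, 0.986, 0.164, 0.0]
ft_force: [0.1, 0.9, -2.0]
gripper_width: 8.5
```

Request:
apply_moves([
  [[0, 0, 0, -0.28, 1.19, 0, 0], [0, 0, 0, -0.28, 1.19, 0, 0], [0, 0, 0, -0.28, 1.19, 0, 0], [0, 0, 0, -0.28, 1.19, 0, 0], [0, 0, 0, -0.28, 1.19, 0, 0]],
])

```text
time: 11.65
ee_pos: [547.2, -182.7, 182.3]
ee_rot: [-0.0, 0.986, 0.165, -0.0]
ft_force: [-0.3, 0.4, -1.7]
gripper_width: 8.6
```

Request:
apply_moves([
  [[0, 0, 0, -0.28, 1.19, 0, 0], [0, 0, 0, -0.26, 1.07, 0, 0], [0, 0, 0, -0.21, 0.87, 0, 0], [0, 0, 0, -0.16, 0.68, 0, 0], [0, 0, 0, -0.12, 0.49, 0, 0]],
])

```text
time: 12.15
ee_pos: [551.4, -226.3, 182.2]
ee_rot: [-0.0, 0.986, 0.165, -0.0]
ft_force: [0.3, -0.3, -1.9]
gripper_width: 8.8
```

Request:
apply_moves([
  [[0, 0, 0, -0.07, 0.29, 0, 0], [0, 0, 0, -0.02, 0.1, 0, 0], [0, 0, 0, 0, 0, 0, 0], [0, 0, 0, 0, 0, 0, 0], [0, 0, 0, 0, 0, 0, 0]],
])

```text
time: 12.65
ee_pos: [551.8, -229.3, 182.4]
ee_rot: [-0.0, 0.986, 0.165, 0.0]
ft_force: [0.4, 0.1, -1.5]
gripper_width: 9.0
```

Request:
apply_moves([
  [[0, 0, 0.01, 0, 0, 0, 0], [0, 0, 0.03, 0, 0, 0, 0], [0, 0, 0.05, 0, 0, 0, 0], [0, 0, 0.05, 0, 0, 0, 0], [0, 0, 0.05, 0, 0, 0, 0]],
])

```text
time: 13.15
ee_pos: [551.8, -229.5, 182.4]
ee_rot: [-0.0, 0.998, 0.069, 0.0]
ft_force: [-0.3, 0.2, -2.0]
gripper_width: 8.9
```

Request:
apply_moves([
  [[0, 0, 0.05, 0, 0, 0, 0], [0, 0, 0.05, 0, 0, 0, 0], [0, 0, 0.05, 0, 0, 0, 0], [0, 0, 0.02, 0, 0, 0, 0], [0, 0, 0.01, 0, 0, 0, 0]],
])

```text
time: 13.65
ee_pos: [551.8, -229.6, 182.3]
ee_rot: [-0.0, 1.0, -0.02, 0.0]
ft_force: [0.4, 0.3, -1.7]
gripper_width: 8.9
```

```bash
python3 st.py 551.3 -230 182
python3 - <<'E'
from h import *
p=optics.capture("side");q=optics.capture("top")
print(proj(q,[548.5,-305,60]),proj(q,[548.5,-305,123]),proj(p,[548.5,-305,60]),proj(p,[548.5,-305,123]))
a=cv2.resize(p["color"][120:250,320:420],None,fx=4,fy=4,interpolation=2);b=cv2.resize(q["color"][150:280,325:425],None,fx=4,fy=4,interpolation=2)
cv2.imwrite("pics/i.png",np.hstack([a,b]))
E
```

```text
t 13.65 pos [ 551.8 -229.6  182.3] psi -0.0394 tilt [0. 0.] F [ 0.4  0.3 -1.7] w 8.9
to go, tool axes cm [-0.05  0.05  0.03]
[np.float64(389.0), np.float64(206.2)] [np.float64(395.4), np.float64(203.0)] [np.float64(365.6), np.float64(183.8)] [np.float64(367.7), np.float64(163.6)]
```

View pics/i.png

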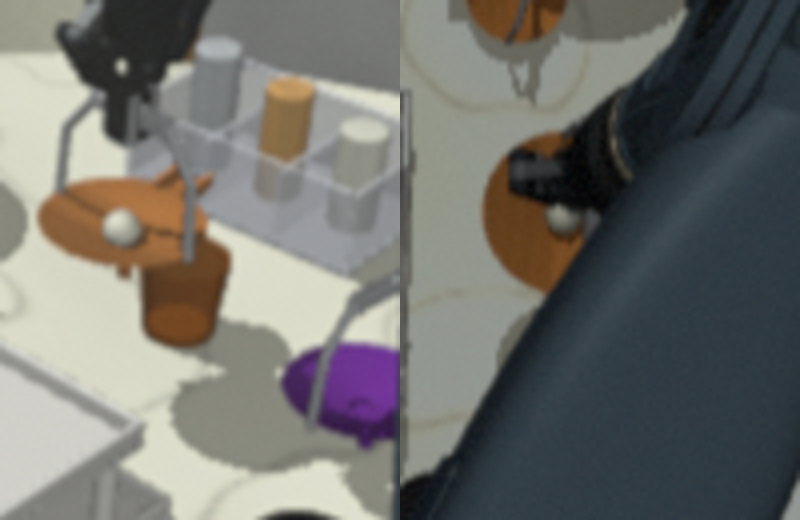

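The spout tip's middle sits at about crop (196,172). The prediction for a point directly above the mouth is (191,174), so it is within about 2 mm. The ball is centred and the dish level. I'll let it settle and hand in.

Request:
apply_moves([
  [[0, 0, 0, 0, 0, 0, 0], [0, 0, 0, 0, 0, 0, 0], [0, 0, 0, 0, 0, 0, 0], [0, 0, 0, 0, 0, 0, 0], [0, 0, 0, 0, 0, 0, 0]],
])

```text
time: 14.25
ee_pos: [551.8, -229.7, 182.3]
ee_rot: [-0.0, 1.0, -0.02, -0.0]
ft_force: [-0.6, 0.7, -1.8]
gripper_width: 9.2
```

Request:
apply_moves([
  [[0, 0, 0, 0, 0, 0, 0], [0, 0, 0, 0, 0, 0, 0], [0, 0, 0, 0, 0, 0, 0], [0, 0, 0, 0, 0, 0, 0], [0, 0, 0, 0, 0, 0, 0]],
])

```text
time: 14.75
ee_pos: [551.8, -229.7, 182.3]
ee_rot: [0.0, 1.0, -0.02, -0.0]
ft_force: [-0.1, 0.2, -2.1]
gripper_width: 8.7
```

```bash
python3 st.py 551.3 -230 182; python3 -c "
from h import *
print(order.finish_job())"
```

```text
t 14.75 pos [ 551.8 -229.7  182.3] psi -0.0392 tilt [-0. -0.] F [-0.1  0.2 -2.1] w 8.7
to go, tool axes cm [-0.05  0.03  0.03]
the job is handed in; nothing more can be done
None
```

I gripped the larger orange dish by its bar and lifted it 36 mm straight up. I gave it a quarter turn towards the jar, on the -y side, and handed in at about 14.8 s while still holding it. The hand-in returned no verdict. Because joint 6 would have come close to its limit, I made the last 0.37 rad of the turn over the jar, after the travel.

- **Position:** the arm was still at the end, 0.6 mm from its target and with no measurable tool tilt. In the side view the spout tip was about 2 mm from the point above the mouth centre, and by calculation about 63 mm above it.
- **Ball and grip:** the ball was in the middle of the dish in every picture. The fingers held the bar at 8.7 mm opening with a 2 N load.
- **Not confirmed:** the arm hid the spout in the top view, so its final position rests on the side view and the arm's own readings. I did not measure the bystanders again, but nothing passed near them.

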